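Wedge the rocking scale

TASK

The low bench scale rocks because its front left foot is too short and hangs clear of the worktop. Push the rubber wedge along the worktop, thin edge first, under that foot until it is snug and the scale no longer rocks, without jacking the corner up or shoving the scale along; then press down firmly for a moment on the steel pan right above that foot to prove that the corner stays up, and draw back. Only push and press: do not pick up the wedge or the scale, and leave the things around them alone.

Things in the scene. Friction and masses are not known exactly. Their poses are not given: they have to be found in the camera images.
- scale: loose bench scale, about 2.2 kg, white housing 170 (x) x 200 (y) mm, steel pan on top 60 mm up, small display on its front; housing underside 24 mm up. Origin on the worktop below its centre; x to its back, y to its left. Domed feet at x +-70, y +-85 mm; it rests level on three. About 2 N on the pan above the front left foot (-70, +85) tips that corner down; let go, it comes back
- press_corner (a point): point on the steel pan's top straight above the short front left foot, 59 to 60 mm above the worktop when the scale is level. A test press counts within 40 mm of it. When the corner rocks down it drops by the foot's whole gap
- foot_dome (a point): centre of the 9 mm radius rubber dome at the lower end of the short front left foot (a stiff screw foot, screwed in too far; it does not give). The dome's lowest point, 9 mm below this point, hangs 7 to 12 mm above the worktop, different every time
- wedge: loose grey rubber wedge with black ribs across its slope, 0.12 kg (slides at 1 to 2 N, up to 6 N for an instant as it starts), 95 (x) x 50 (y) mm. Thin edge, 2 mm thick, at x = +47.5 mm; upright thick end, 20 mm high, at x = -47.5 mm; top slopes evenly, 18 mm in 83, last 12 mm level. Origin: centre of its underside. It starts pointing roughly at the short foot, 20 to 70 mm short of it
- wedge_slope (a point): middle of the top line of the wedge's thin edge, 2 mm above its underside; this point's x points along the slope downhill (away from the thick end), y along the edge, z square out of the sloping top. The slope touches the foot when foot_dome lies 9 mm along z in this frame
- vial_mid (a point): bystander: small upright brown glass vial with a blue cap, 32 mm across, 62 mm high, loose; point at its centre, half-way up
- cup_mid (a point): bystander: upright sample cup with a red lid, 60 mm across, 64 mm high, loose; point at its centre, half-way up
- carton_mid (a point): bystander: flat white carton 55 x 110 x 30 mm lying beside the scale, loose; point at its centre
Mind the look-alikes: they are no part of the job. Of the things like the wedge, leave any that is red or yellow; of the rest the larger one is meant.

How it is judged (in metres and radians):
On the way:
1. with the wedge under the short foot, the pan above that foot is pressed with more than 4 N for 0.2 s and the corner stays within 2.5 mm of level (contact force between the fingers and scale above 4 N and horizontal distance between the grasp point and press_corner below 0.04 m and height (world z) of press_corner between 0.0567 and 0.0617 m and z of foot_dome in the frame of wedge_slope below 0.0115 m and x of foot_dome in the frame of wedge_slope between -0.083 and -0.005 m and y of foot_dome in the frame of wedge_slope between -0.024 and 0.024 m), for 0.2 s.
At the end, for the whole second after the job is handed in: The wedge lies flat on the worktop with its slope under the short foot and no more than 2.5 mm of play between them, the scale stands level (corner within 2.5 mm of its level height) and less than 20 mm from where it stood, everything at rest (height (world z) of press_corner between 0.0567 and 0.0617 m and z of foot_dome in the frame of wedge_slope below 0.0115 m and x of foot_dome in the frame of wedge_slope between -0.083 and -0.005 m and y of foot_dome in the frame of wedge_slope between -0.024 and 0.024 m and angle between scale's own z axis and vertical below 0.03 rad and linear speed of each of scale, wedge below 0.01 m/s and height (world z) of wedge below 0.004 m and angle between wedge's own z axis and vertical below 0.05 rad and distance of scale from where it was at the start of the episode below 0.02 m); the robot touches nothing.
It fails at once if the wedge is lifted off the worktop (8 mm) or tipped over (height (world z) of wedge above 0.008 m or angle between wedge's own z axis and vertical above 0.5 rad).
It fails at once if the scale is lifted or shoved more than 30 mm (height (world z) of scale above 0.02 m or distance of scale from where it was at the start of the episode above 0.03 m).
It fails at once if a bystander (vial, cup, carton) is moved by more than 20 mm (distance of any of vial_mid, cup_mid, carton_mid from where it was at the start of the episode above 0.02 m).
It also fails if it takes over 64 s, if anything falls off the work surface, if the arm or the gripper's body presses on something with over 40 N, if the wrist force passes 120 N, or if a joint passes its speed limit or range.

ROBOT

A 6-joint arm with a two-finger parallel gripper is mounted at the origin on a cart in front of the work surface, level with it; the furniture and walls round the work are solid. World frame = base frame: x ahead of the robot, y to its left, z up, the work surface at z = 0. Lengths are in mm, angles in rad, forces in N, time in s.
With the tool pointing down it reaches from about 350 to 800 mm from the base axis. Payload 7.3 kg.
Tool frame: the origin (TCP) lies on the centre line of the jaws, within the pads' length; the fingertips stand 25 mm ahead of it and the grasp point (between the pads) lies 6 mm ahead of it; z points along the fingers, y is the line along which they close (so a half turn about z gives the same grasp; the last joint's range is limited). The gripper opens to 85 mm and grips with 20 to 120 N. Pads are 22 mm wide; open, the fingers measure 114 mm over their backs; the gripper's body (76 mm by 85 mm) begins 54 mm behind the grasp point. The pads swing forward as they close: fully open they stand 13 mm farther back than shut.
Start: joints at [-1.328, 0.342, 1.524, -0, 1.275, -0.146], TCP at [199.039, -485.825, 256.322] pointing down, gripper open.
Joint ranges: [-2.53, 2.53], [-0.77, 2.02], [0.04, 2.7], [-1, 4.14], [0.28, 2.66], [-3.11, 3.11]. Speed limits (rad/s): [2.57, 2.57, 3.14, 3.14, 3.14, 3.14].

INTERFACE

Orientations are given as a 3x3 rotation matrix whose columns are the frame's x, y, z axes.
In Python, from rig import bot, cams, job gives the robot as it stands.
- The arm moves only by the tool servo_tool, never from a script. Its argument "plan" is a list of rows, each an object of numbers: "dx", "dy", "dz": the shift along the tool's x, y, z in mm; "twist": the turn about the tool's z in degrees; "gripper": the opening in per cent of the stroke, from 0 (shut) to 100 (fully open). A call has 1 to 12 rows; each row is the pose to reach, as a shift and turn from the pose commanded when the call began, along the tool's axes at that moment; what a row does not reach only later rows make up. A row lasts 1/10 s, in which the tool goes at most 50 mm and 8.59 degrees, less where a joint would pass 70% of its speed; a pose out of reach is approached as far as the arm can. A call with a gripper value outside its range is refused whole. The fingers move at their own pace and stop on an object; the grip force is fixed at half the most. Time passes only in rows, so rows that repeat a pose let the fingers close. It gives the time, the measured TCP pose, the force, the opening and the grip force at its end, in the units of the state.
- bot.sense(): the state, without advancing time (a new reading comes with each control period).
- cams.camera(name): name is "scene" or "side" or "wrist"; returns a dict with "img" (400x640x3 uint8, red, green, blue), "z_map" (400x640 float32, mm along the optical axis (not along the pixel's ray), 0 where there is no reading), "fovy" (degrees; the focal length in pixels is half the picture's height over the tangent of half this angle, whatever the lens; pixels are square), "cx", "cy" (the principal point, pixels), "rvec" (rotation vector, rad) and "tvec" (3), from world to camera coordinates, as OpenCV has them; the wrist camera has in their place "T_tool_cam" (4x4, takes a point from camera to tool coordinates, whose origin is the TCP and whose axes are the flange's). Camera axes: x right, y down, z forward; pixel columns grow to the right and rows downward; lengths in mm; the calibration is good to about 2 mm. A picture is of the moment at which its call begins: read the wrist's pose just before it.
- job.hand_in(): hands the job in; it is judged then, once.
Trained networks look in a picture, given as the dict that the camera call returned (one of the last four; its "shot" number tells which), for a name from the list of things; names that differ only in an ending like _2 or _b are one class to them, and where a whole thing is asked for, a point or a joint stands for the part that bears it (a point fixed in the world has none). Each returns a list of dicts, best first, with "p" (0 to 1); they miss things now and then, are a little off and sometimes report something else, mostly with a low value. They report only what shows in the picture. A call takes as long as a camera call. They do not tell look-alikes from the thing itself.
- cams.search_frame(thing, picture): "pixel" ([column, row] in pixels, amid what is visible of it).
The state is a dict: "t": time; "joint_positions": joint angles; "dq": joint speeds; "tau": joint torques, N m; "tool_pos": TCP position; "ee_rot": TCP orientation; "contact_force": force on the tool from outside, world axes, zero at the start; "torque": the same for the moment, N m; "opening": finger opening in mm; "grip_force": force on a finger pad.
Only numpy, scipy, OpenCV 4.12 (cv2) and the standard library are available. Lean on these libraries where they do the work, as an engineer would, in place of code of your own. Each camera call takes 0.05 s, during which the arm holds its last target. There are 200 camera calls.

## Working session

There is one attempt and no reset: what is moved stays moved. The work goes in short steps, Python scripts to look and compute and a tool call to move; the robot and the scene stay as the last step left them, time stands still between calls to the robot, and variables do not carry over. Pictures are saved under pics/ and viewed, at most 10 in all, crops included, and the job is handed in when it is done.

Besides the shell and the picture viewer there is one more tool, called after ">>>" by a JSON object that holds its "op" and its "data". servo_tool: Moves the arm, as the interface text tells. Its arguments: {"type":"object","properties":{"plan":{"type":"array"}},"required":["plan"]}

```bash
mkdir -p pics; cat > h.py <<'E'
import numpy as np, cv2
from rig import bot, cams, job
def K(p):
    f=p["img"].shape[0]/2/np.tan(np.radians(p["fovy"])/2)
    return f
def T(p,s=None):
    if "rvec" in p:
        R=cv2.Rodrigues(np.array(p["rvec"],float))[0]; t=np.array(p["tvec"],float).ravel()
        return R.T,-R.T@t
    M=np.array(p["T_tool_cam"],float); R=np.array(s["ee_rot"]); 
    return R@M[:3,:3], R@M[:3,3]+np.array(s["tool_pos"])
def cloud(p,s=None):
    f=K(p);z=p["z_map"].astype(float);v,u=np.mgrid[:z.shape[0],:z.shape[1]]
    c=np.stack([(u-p["cx"])*z/f,(v-p["cy"])*z/f,z],-1)
    R,o=T(p,s); w=c@R.T+o; w[z==0]=np.nan
    return w
def onplane(p,u,v,h,s=None):
    f=K(p);R,o=T(p,s); d=R@np.array([(u-p["cx"])/f,(v-p["cy"])/f,1]); return o+d*(h-o[2])/d[2]
def proj(p,w,s=None):
    f=K(p);R,o=T(p,s);c=(np.asarray(w)-o)@R; return c[...,:2]/c[...,2:]*f+[p["cx"],p["cy"]]
def save(p,n,crop=None,k=1):
    im=p["img"][...,::-1]
    if crop: a,b,c,d=crop; im=im[b:d,a:c]
    cv2.imwrite("pics/"+n,cv2.resize(im,None,fx=k,fy=k,interpolation=cv2.INTER_CUBIC))
E
python3 - <<'E'
from h import *
ims=[]
for n in ["scene","side"]:
    p=cams.camera(n); w=cloud(p); ims.append(p["img"])
    print(n,T(p)[1].round(),p["fovy"])
    for th in ["scale","wedge","vial_mid","cup_mid","carton_mid","foot_dome","press_corner","wedge_slope"]:
        for d in cams.search_frame(th,p)[:4]:
            u,v=map(int,d["pixel"]); print(th,round(d["p"],2),d["pixel"],w[v,u].round())
    np.save(n+"_w.npy",w); cv2.imwrite(n+".png",p["img"][...,::-1])
im=np.vstack(ims)[...,::-1]
cv2.imwrite("pics/a.png",cv2.resize(im,(480,600)))
save(dict(img=ims[0]),"scene.png",k=1.25)
E
```

```text
scene [ 54. 602. 604.] 51.7889834474755
scale 0.76 [302.4, 175.6] [699. -66.  59.]
scale 0.55 [328.0, 218.9] [566. -13.  13.]
wedge 0.89 [327.4, 218.3] [570. -14.  11.]
wedge 0.86 [307.3, 260.1] [507. 126.   8.]
wedge 0.7 [368.3, 266.3] [396.  59.  12.]
wedge 0.67 [390.0, 230.2] [429. -75.  10.]
vial_mid 0.78 [279.9, 235.6] [589. 127.  34.]
carton_mid 0.7 [237.6, 199.1] [778.  90.  28.]
press_corner 0.71 [304.4, 171.9] [710. -85.  58.]
wedge_slope 0.93 [369.2, 267.4] [392.  62.  14.]
wedge_slope 0.86 [327.4, 221.1] [558.  -0.  16.]
wedge_slope 0.8 [304.9, 257.5] [517. 124.  10.]
wedge_slope 0.74 [392.5, 233.4] [419. -67.  12.]
side [ 585. -640.  578.] 56.59281150950797
scale 0.97 [383.4, 265.4] [ 721. -154.   60.]
wedge 0.83 [282.2, 207.0] [515.  99.   8.]
wedge 0.69 [234.9, 217.6] [403.  56.  13.]
wedge 0.67 [305.1, 236.6] [573. -15.  11.]
wedge 0.6 [237.8, 262.2] [430. -88.   8.]
vial_mid 0.75 [313.3, 197.6] [593. 100.  36.]
cup_mid 0.57 [296.5, 278.2] [ 558. -184.   63.]
carton_mid 0.68 [391.0, 205.3] [781.  68.  32.]
press_corner 0.86 [383.0, 263.4] [ 723. -147.   58.]
wedge_slope 0.92 [305.2, 242.4] [573. -34.  10.]
wedge_slope 0.75 [230.7, 218.7] [394.  51.  14.]
wedge_slope 0.6 [282.3, 206.6] [515. 102.   8.]
```

View pics/scene.png

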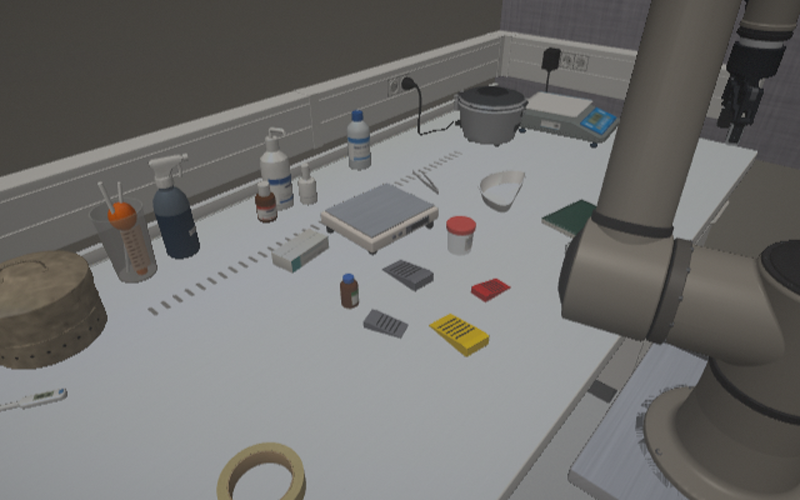

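Candidates for the wedge (scene pixels): the grey one at (327,219), the small grey one at (307,260), yellow at (368,266) and red at (390,230). Red and yellow are ruled out, and the grey at (327,219) looks larger than the other grey. I'll confirm that with a crop and fit the poses.

```bash
python3 - <<'E'
from h import *
a=cv2.imread("scene.png")[160:290,240:440]; b=cv2.imread("side.png")[170:340,210:470]
a=cv2.resize(a,(780,507)[:2] if 0 else (460,299)); b=cv2.resize(b,(460,300))
cv2.imwrite("pics/crop1.png",cv2.resize(np.vstack([a,b]),None,fx=1,fy=1))
for n in ["scene","side"]:
    w=np.load(n+"_w.npy"); im=cv2.imread(n+".png").astype(int)
    X,Y,Z=w[...,0],w[...,1],w[...,2]
    print(n,"table z",np.nanmedian(Z[(X>450)&(X<600)&(abs(Y)<150)]))
    pan=(Z>50)&(Z<72)&(X>580)&(X<850)&(Y>-260)&(Y<30)
    pan=cv2.morphologyEx(pan.astype(np.uint8),cv2.MORPH_OPEN,np.ones((3,3)))>0
    r=cv2.minAreaRect(w[pan][:,:2].astype(np.float32)); print("pan",r,np.median(Z[pan]),cv2.boxPoints(r).round().tolist())
    for c in [(575,-15),(510,120)]:
        m=(np.hypot(X-c[0],Y-c[1])<70)&(im.max(-1)<125)&(Z<26)&(Z>-5)&(X<640)
        m=cv2.morphologyEx(m.astype(np.uint8),cv2.MORPH_OPEN,np.ones((3,3)))
        k,l,st,cc=cv2.connectedComponentsWithStats(m); j=1+np.argmax(st[1:,4]); m=l==j
        r=cv2.minAreaRect(w[m][:,:2].astype(np.float32)); print("wedge",c,m.sum(),r,cv2.boxPoints(r).round().tolist(),Z[m].max())
E
```

```text
scene table z -0.7166521438791733
pan ((728.2021484375, -102.01762390136719), (193.67811584472656, 162.7365264892578), 86.24189758300781) 57.76564878525704 [[641.0, -193.0], [803.0, -204.0], [816.0, -11.0], [653.0, -0.0]]
wedge (575, -15) 569 ((576.8947143554688, -22.22115707397461), (63.186126708984375, 101.25003051757812), 82.47457122802734) [[523.0, -47.0], [623.0, -60.0], [631.0, 2.0], [531.0, 16.0]] 20.986928537150675
wedge (510, 120) 477 ((515.0298461914062, 114.1717529296875), (76.8968505859375, 53.06248474121094), 21.66152572631836) [[470.0, 125.0], [489.0, 75.0], [561.0, 104.0], [541.0, 153.0]] 15.511428307973688
side table z 0.18750538093559044
pan ((730.8980712890625, -109.68592834472656), (199.0629119873047, 166.25125122070312), 85.39986419677734) 59.072554975680305 [[640.0, -202.0], [806.0, -216.0], [822.0, -17.0], [656.0, -4.0]]
wedge (575, -15) 727 ((576.4090576171875, -22.68202018737793), (49.40659713745117, 91.23906707763672), 83.64674377441406) [[528.0, -42.0], [619.0, -52.0], [624.0, -3.0], [534.0, 7.0]] 21.431596536452275
wedge (510, 120) 270 ((509.8562927246094, 114.46192169189453), (64.80950927734375, 36.118934631347656), 20.284669876098633) [[473.0, 120.0], [486.0, 86.0], [547.0, 109.0], [534.0, 143.0]] 16.10052413953042
```

View pics/crop1.png

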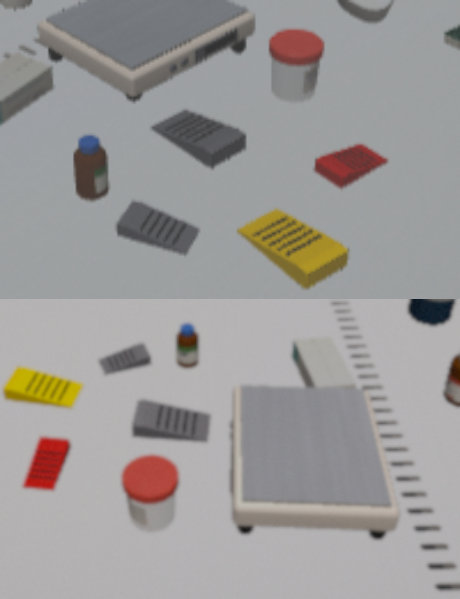

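The crop confirms it: the large grey wedge at scene (327,219) points its thin edge at the scale's front left foot. The other grey one is smaller and points elsewhere. Next I move the tool over the area for a wrist look.

```bash
cat >> h.py <<'E'
def plan(goal,yaw):
    """tool-frame shift & twist to a world TCP goal, tool-x heading yaw (deg) or the half turn"""
    s=bot.sense(); R=np.array(s["ee_rot"]); d=R.T@(np.array(goal,float)-s["tool_pos"])
    h=np.degrees(np.arctan2(R[1,0],R[0,0]))
    tw=[-((yaw+k-h+180)%360-180) for k in (0,180)]
    print("t",round(s["t"],2),"pos",np.round(s["tool_pos"],1),"head",round(h,1),"F",np.round(s["contact_force"],1),"open",round(s["opening"],1),"q6",round(s["joint_positions"][5],2))
    print("shift",d.round(1),"twist opts",np.round(tw,1))
E
python3 - <<'E'
from h import *
print(np.round(bot.sense()["ee_rot"],3)); plan([500,-10,260],-7)
E
```

```text
[[ 0.925  0.379 -0.   ]
 [ 0.379 -0.925 -0.   ]
 [-0.     0.    -1.   ]]
t 0.9 pos [ 199.  -485.8  256.3] head 22.3 F [-0.7  0.7 -0. ] open 85.5 q6 -0.15
shift [ 458.9 -326.2   -3.7] twist opts [  29.3 -150.7]
```

>>> {"op": "servo_tool", "data": {"plan": [{"dx": 46, "dy": -33, "twist": 3, "gripper": 30}, {"dx": 92, "dy": -66, "twist": 6, "gripper": 30}, {"dx": 138, "dy": -98, "twist": 9, "gripper": 30}, {"dx": 184, "dy": -131, "twist": 12, "gripper": 30}, {"dx": 230, "dy": -163, "twist": 15, "gripper": 30}, {"dx": 276, "dy": -196, "twist": 18, "gripper": 30}, {"dx": 322, "dy": -229, "twist": 21, "gripper": 30}, {"dx": 368, "dy": -261, "twist": 24, "gripper": 30}, {"dx": 414, "dy": -294, "twist": 27, "gripper": 30}, {"dx": 459, "dy": -326, "twist": 29, "gripper": 30}, {"dx": 459, "dy": -326, "twist": 29, "gripper": 30}, {"dx": 459, "dy": -326, "twist": 29, "gripper": 30}]}}

```text
validation failed for argument at $.pl...
```

```bash
python3 - <<'E'
from h import *
plan([500,-10,260],-7)
s=bot.sense(); p=cams.camera("wrist"); w=cloud(p,s); save(p,"wr1.png",k=1.25); np.save("wr1.npy",w); cv2.imwrite("wr1.png",p["img"][...,::-1])
for th in ["wedge","wedge_slope","press_corner","foot_dome","scale"]:
    for d in cams.search_frame(th,p)[:3]:
        u,v=map(int,d["pixel"]); print(th,round(d["p"],2),d["pixel"],w[v,u].round())
im=p["img"].astype(int);X,Y,Z=w[...,0],w[...,1],w[...,2]
m=(np.hypot(X-576,Y+22)<75)&(im.max(-1)<135)&(Z<26)&(Z>-5)&(X<632)
m=cv2.morphologyEx(m.astype(np.uint8),cv2.MORPH_OPEN,np.ones((3,3)))
k,l,st,cc=cv2.connectedComponentsWithStats(m); m=l==1+np.argmax(st[1:,4])
r=cv2.minAreaRect(w[m][:,:2].astype(np.float32)); print(m.sum(),r,cv2.boxPoints(r).round().tolist())
E
```

```text
t 0.9 pos [ 199.  -485.8  256.3] head 22.3 F [-0.7  0.7 -0. ] open 85.5 q6 -0.15
shift [ 458.9 -326.2   -3.7] twist opts [  29.3 -150.7]Traceback (most recent call last):
  File "<stdin>", line 10, in <module>
    return _wrapfunc(a, 'argmax', axis=axis, out=out, **kwds)
    return bound(*args, **kwds)
ValueError: attempt to get argmax of an empty sequence
```

View pics/wr1.png

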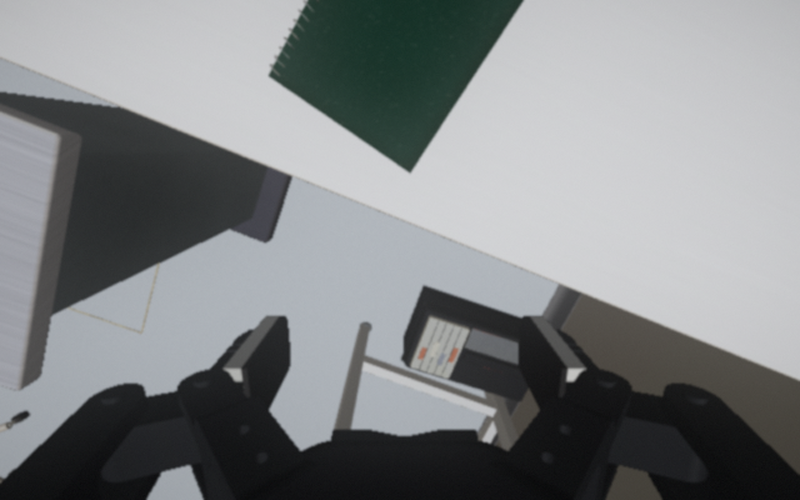

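The wrist picture shows the notebook at (400,80) and the cart edge, so the arm never moved: the move call was refused as invalid, and the error message is cut off. My rows left out dz, so I'll try one short call with every key filled in.

>>> {"op": "servo_tool", "data": {"plan": [{"dx": 46, "dy": -33, "dz": 0, "twist": 3, "gripper": 30}]}}

```text
t: 1.3
tool_pos: [224.0, -446.5, 255.9]
ee_rot: [[0.946, 0.325, -0.0], [0.325, -0.946, -0.002], [-0.001, 0.002, -1.0]]
contact_force: [0.5, 0.9, 0.8]
opening: 73.2
grip_force: 0.0
```

With all five keys present the call was accepted. Carrying on with full rows.

>>> {"op": "servo_tool", "data": {"plan": [{"dx": 39, "dy": -31, "dz": 0, "twist": 3, "gripper": 30}, {"dx": 78, "dy": -62, "dz": 0, "twist": 6, "gripper": 30}, {"dx": 117, "dy": -93, "dz": 0, "twist": 9, "gripper": 30}, {"dx": 156, "dy": -124, "dz": 0, "twist": 12, "gripper": 30}, {"dx": 195, "dy": -155, "dz": 0, "twist": 15, "gripper": 30}, {"dx": 234, "dy": -186, "dz": 0, "twist": 18, "gripper": 30}, {"dx": 273, "dy": -217, "dz": 0, "twist": 21, "gripper": 30}, {"dx": 312, "dy": -248, "dz": 0, "twist": 24, "gripper": 30}, {"dx": 351, "dy": -279, "dz": 0, "twist": 26, "gripper": 30}, {"dx": 397, "dy": -314, "dz": 0, "twist": 26, "gripper": 30}, {"dx": 397, "dy": -314, "dz": 0, "twist": 26, "gripper": 30}, {"dx": 397, "dy": -314, "dz": 0, "twist": 26, "gripper": 30}]}}

```text
t: 2.5
tool_pos: [497.0, -14.7, 256.0]
ee_rot: [[0.994, -0.114, -0.0], [-0.114, -0.994, -0.0], [-0.0, 0.0, -1.0]]
contact_force: [-0.1, -0.4, -0.4]
opening: 25.5
grip_force: 0.0
```

```bash
python3 - <<'E'
from h import *
plan([500,-10,260],-7)
s=bot.sense(); p=cams.camera("wrist"); w=cloud(p,s); save(p,"wr2.png",k=1.25); np.save("wr2.npy",w)
for th in ["wedge","wedge_slope","press_corner","foot_dome","scale"]:
    for d in cams.search_frame(th,p)[:3]:
        u,v=map(int,d["pixel"]); print(th,round(d["p"],2),d["pixel"],w[v,u].round())
im=p["img"].astype(int);X,Y,Z=w[...,0],w[...,1],w[...,2]
m=(np.hypot(X-576,Y+22)<75)&(im.max(-1)<135)&(Z<26)&(Z>-5)&(X<632)
m=cv2.morphologyEx(m.astype(np.uint8),cv2.MORPH_OPEN,np.ones((3,3)))
k,l,st,cc=cv2.connectedComponentsWithStats(m)
if k>1:
  m=l==1+np.argmax(st[1:,4])
  r=cv2.minAreaRect(w[m][:,:2].astype(np.float32)); print(m.sum(),r,cv2.boxPoints(r).round().tolist())
E
```

```text
t 2.5 pos [497.  -14.7 256. ] head -6.5 F [-0.1 -0.4 -0.4] open 25.5 q6 1.5
shift [ 2.4 -5.  -4. ] twist opts [   0.5 -179.5]
wedge 0.95 [275.0, 231.0] [433.  55.   7.]
wedge 0.92 [384.6, 223.5] [429. -83.  10.]
wedge 0.69 [216.2, 175.9] [512. 114.   8.]
wedge_slope 0.84 [321.2, 103.8] [580. -21.  11.]
wedge_slope 0.76 [275.6, 231.4] [433.  55.   7.]
wedge_slope 0.7 [386.1, 220.0] [432. -86.   8.]
press_corner 0.79 [387.1, 12.4] [651. -91.  50.]
press_corner 0.35 [190.4, 103.5] [593. 108.  51.]
scale 0.94 [389.3, 11.4] [651. -93.  51.]
3902 ((575.631103515625, -17.965599060058594), (50.571720123291016, 96.8944320678711), 82.30408477783203) [[524.0, -37.0], [620.0, -50.0], [627.0, 1.0], [531.0, 14.0]]
```

View pics/wr2.png

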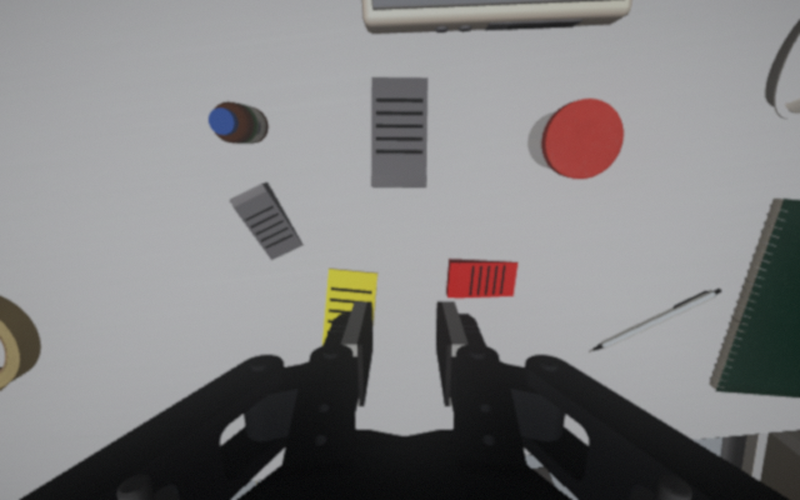

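The wrist picture shows the target wedge at (400,132) with the scale's front edge at y≈25 px. The vial is at (235,122), the cup at (585,138), and yellow and red are behind. The wedge fits at about (575.6, -18) heading -7.7°. I'll get the foot position from the housing corner and plan the descent.

```bash
python3 - <<'E'
from h import *
s=bot.sense(); p=cams.camera("wrist")
a,b=onplane(p,292,23,40,s),onplane(p,504,10,40,s)
print("front face ends",a.round(1),b.round(1))
w=cloud(p,s);X,Y,Z=w[...,0],w[...,1],w[...,2]
m=(Z>40)&(Z<70)&(X>630)&(Y<40)&(Y>-220)
print(m.sum(),"left edge",np.percentile(Y[m],99.5),"front",[np.percentile(X[m&(abs(Y-c)<8)],2).round(1) for c in (-20,-60,-100,-140,-180)],"right",np.percentile(Y[m],.5))
plan([503,-11,31],-2)
E
```

```text
front face ends [654.1  -5.4  40. ] [ 641.  -208.2   40. ]
4239 left edge -3.222715271971504 front [np.float64(652.5), np.float64(647.2), np.float64(644.9), np.float64(641.1), np.float64(639.8)] right -196.71787990693284
t 2.85 pos [496.3 -17.1 256.5] head -6.8 F [-0.7  0.6  0.1] open 25.7 q6 1.5
shift [  5.8  -6.9 225.5] twist opts [ -4.8 175.2]
```

>>> {"op": "servo_tool", "data": {"plan": [{"dx": 6, "dy": -7, "dz": 50, "twist": -3, "gripper": 15}, {"dx": 6, "dy": -7, "dz": 100, "twist": -3, "gripper": 15}, {"dx": 6, "dy": -7, "dz": 150, "twist": -3, "gripper": 15}, {"dx": 6, "dy": -7, "dz": 195, "twist": -3, "gripper": 15}, {"dx": 6, "dy": -7, "dz": 195, "twist": -3, "gripper": 15}, {"dx": 6, "dy": -7, "dz": 195, "twist": -3, "gripper": 15}, {"dx": 6, "dy": -7, "dz": 195, "twist": -3, "gripper": 15}]}}

```text
t: 3.55
tool_pos: [505.2, -10.4, 63.9]
ee_rot: [[0.998, -0.065, 0.005], [-0.065, -0.998, -0.001], [0.005, 0.001, -1.0]]
contact_force: [-0.1, -0.4, 0.6]
opening: 12.6
grip_force: 0.0
```

```bash
python3 - <<'E'
from h import *
plan([503,-11.5,31],-3.5)
E
```

```text
t 3.55 pos [505.2 -10.4  63.9] head -3.7 F [-0.1 -0.4  0.6] open 12.6 q6 1.46
shift [-2.3  1.3 32.9] twist opts [ -0.2 179.8]
```

>>> {"op": "servo_tool", "data": {"plan": [{"dx": -2, "dy": 0, "dz": 15, "twist": 0, "gripper": 15}, {"dx": -2, "dy": 0, "dz": 31, "twist": 0, "gripper": 15}, {"dx": -2, "dy": 0, "dz": 31, "twist": 0, "gripper": 15}, {"dx": -2, "dy": 0, "dz": 31, "twist": 0, "gripper": 15}]}}

```text
t: 3.95
tool_pos: [502.7, -9.9, 32.3]
ee_rot: [[0.998, -0.065, 0.003], [-0.065, -0.998, -0.001], [0.003, 0.0, -1.0]]
contact_force: [-0.8, 0.6, -0.7]
opening: 12.9
grip_force: 0.0
```

>>> {"op": "servo_tool", "data": {"plan": [{"dx": 4, "dy": 0, "dz": 0, "twist": 0, "gripper": 15}, {"dx": 8, "dy": 0, "dz": 0, "twist": 0, "gripper": 15}, {"dx": 12, "dy": 0, "dz": 0, "twist": 0, "gripper": 15}, {"dx": 16, "dy": 0, "dz": 0, "twist": 0, "gripper": 15}, {"dx": 20, "dy": 0, "dz": 0, "twist": 0, "gripper": 15}, {"dx": 25, "dy": 0, "dz": 0, "twist": 0, "gripper": 15}, {"dx": 30, "dy": 0, "dz": 0, "twist": 0, "gripper": 15}, {"dx": 30, "dy": 0, "dz": 0, "twist": 0, "gripper": 15}]}}

```text
t: 4.75
tool_pos: [532.4, -11.7, 30.2]
ee_rot: [[0.998, -0.065, 0.001], [-0.065, -0.998, -0.0], [0.001, 0.0, -1.0]]
contact_force: [0.3, 0.2, -0.3]
opening: 12.8
grip_force: 0.0
```

```bash
cat >> h.py <<'E'
def wedgefit(p,s=None,xmin=480,xmax=700,cy=-20,thr=135):
    w=cloud(p,s);im=p["img"].astype(int);X,Y,Z=w[...,0],w[...,1],w[...,2]
    sat=im.max(-1)-im.min(-1)
    m=(X>xmin)&(X<xmax)&(abs(Y-cy)<50)&(im.max(-1)<thr)&(sat<30)&(Z<24)&(Z>-5)
    m=cv2.morphologyEx(m.astype(np.uint8),cv2.MORPH_OPEN,np.ones((3,3)))
    k,l,st,cc=cv2.connectedComponentsWithStats(m); m=l==1+np.argmax(st[1:,4])
    r=cv2.minAreaRect(w[m][:,:2].astype(np.float32)); print(m.sum(),np.round(r[0],1),np.round(r[1],1),round(r[2],1),cv2.boxPoints(r).round().tolist())
E
python3 - <<'E'
from h import *
plan([540,-14,31],-3.5)
p=cams.camera("side"); wedgefit(p); cv2.imwrite("s2.png",p["img"][...,::-1])
s=bot.sense(); q=cams.camera("wrist"); 
a=cv2.resize(p["img"][180:300,230:430],(600,360)); b=cv2.resize(q["img"],(384,240))
o=np.zeros((600,600,3),np.uint8); o[:360]=a; o[360:,:384]=b
cv2.imwrite("pics/s2.png",o[...,::-1])
E
```

```text
t 4.75 pos [532.4 -11.7  30.2] head -3.7 F [ 0.3  0.2 -0.3] open 12.8 q6 1.47
shift [ 7.8  1.8 -0.7] twist opts [ -0.2 179.8]
799 [580.6 -20.5] [ 48.8 111.2] 86.6 [[524.0, -42.0], [635.0, -48.0], [638.0, 1.0], [527.0, 7.0]]
```

View pics/s2.png

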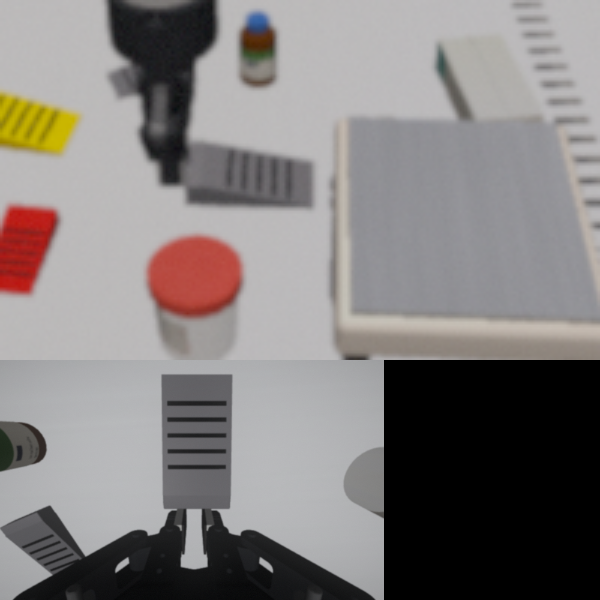

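The fingers sit flush and centred on the thick end, and the wedge points at the foot: thin edge at side-crop (312,185), scale front at x≈340. I push on in two stages, the second slow.

>>> {"op": "servo_tool", "data": {"plan": [{"dx": 5, "dy": 0, "dz": 0, "twist": 0, "gripper": 15}, {"dx": 10, "dy": 0, "dz": 0, "twist": 0, "gripper": 15}, {"dx": 15, "dy": 0, "dz": 0, "twist": 0, "gripper": 15}, {"dx": 20, "dy": 0, "dz": 0, "twist": 0, "gripper": 15}, {"dx": 25, "dy": 0, "dz": 0, "twist": 0, "gripper": 15}, {"dx": 30, "dy": 0, "dz": 0, "twist": 0, "gripper": 15}, {"dx": 35, "dy": 0, "dz": 0, "twist": 0, "gripper": 15}, {"dx": 40, "dy": 0, "dz": 0, "twist": 0, "gripper": 15}, {"dx": 40, "dy": 0, "dz": 0, "twist": 0, "gripper": 15}]}}

```text
t: 5.75
tool_pos: [572.3, -14.3, 30.4]
ee_rot: [[0.998, -0.065, 0.001], [-0.065, -0.998, -0.0], [0.001, 0.0, -1.0]]
contact_force: [-0.2, 0.8, -0.2]
opening: 12.5
grip_force: 0.0
```

```bash
python3 - <<'E'
from h import *
plan([590,-14,31],-3.5)
p=cams.camera("side"); w=cloud(p);X,Y,Z=w[...,0],w[...,1],w[...,2]
m=(Z>50)&(Z<72)&(X>600)&(X<850)&(Y>-260)&(Y<30)
def edge(m):
    A=np.c_[X[m],Y[m],np.ones(m.sum())]; c=np.linalg.lstsq(A,Z[m],rcond=None)[0]; return c@[668,-20,1]
print("pan corner z",edge(m)); wedgefit(p)
s=bot.sense(); q=cams.camera("wrist"); print(np.round(q["T_tool_cam"],2).tolist())
a=cv2.resize(p["img"][180:300,260:460],(600,360)); b=cv2.resize(q["img"],(384,240))
o=np.zeros((600,600,3),np.uint8); o[:360]=a; o[360:,:384]=b
cv2.imwrite("pics/s3.png",o[...,::-1])
E
```

```text
t 5.75 pos [572.3 -14.3  30.4] head -3.7 F [-0.2  0.8 -0.2] open 12.5 q6 1.48
shift [17.7 -1.5 -0.6] twist opts [ -0.2 179.8]
pan corner z 58.951238971986726
611 [608.7 -21.2] [51.3 86.1] 84.5 [[563.0, -43.0], [649.0, -51.0], [654.0, 0.0], [568.0, 8.0]]
[[0.0, -0.96, -0.27, 69.48], [1.0, 0.0, 0.0, -0.57], [-0.0, -0.27, 0.96, -117.29], [0.0, 0.0, 0.0, 1.0]]
```

View pics/s3.png

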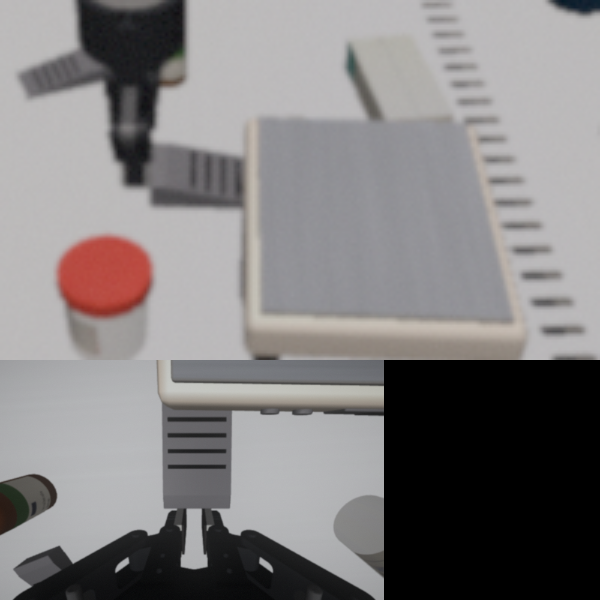

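Wedge is nosing under the housing at side-crop (243,185), square and lined up with the foot. Its left edge matches the housing's left edge at wrist-crop (163,410), and there's no contact force yet. I continue slowly, reading the force.

>>> {"op": "servo_tool", "data": {"plan": [{"dx": 3, "dy": 0, "dz": 0, "twist": 0, "gripper": 15}, {"dx": 6, "dy": 0, "dz": 0, "twist": 0, "gripper": 15}, {"dx": 9, "dy": 0, "dz": 0, "twist": 0, "gripper": 15}, {"dx": 11, "dy": 0, "dz": 0, "twist": 0, "gripper": 15}]}}

```text
t: 6.25
tool_pos: [582.5, -14.9, 30.3]
ee_rot: [[0.998, -0.065, -0.0], [-0.065, -0.998, -0.0], [-0.0, 0.0, -1.0]]
contact_force: [-2.1, 0.4, 1.5]
opening: 12.5
grip_force: 0.9
```

>>> {"op": "servo_tool", "data": {"plan": [{"dx": 1, "dy": 0, "dz": 0, "twist": 0, "gripper": 15}, {"dx": 2, "dy": 0, "dz": 0, "twist": 0, "gripper": 15}, {"dx": 3, "dy": 0, "dz": 0, "twist": 0, "gripper": 15}]}}

```text
t: 6.55
tool_pos: [585.3, -15.1, 30.3]
ee_rot: [[0.998, -0.065, -0.0], [-0.065, -0.998, -0.0], [-0.0, 0.0, -1.0]]
contact_force: [-1.3, -0.7, 0.2]
opening: 12.6
grip_force: 0.7
```

>>> {"op": "servo_tool", "data": {"plan": [{"dx": 1, "dy": 0, "dz": 0, "twist": 0, "gripper": 15}, {"dx": 2, "dy": 0, "dz": 0, "twist": 0, "gripper": 15}, {"dx": 3, "dy": 0, "dz": 0, "twist": 0, "gripper": 15}]}}

```text
t: 6.85
tool_pos: [588.3, -15.3, 30.3]
ee_rot: [[0.998, -0.065, -0.0], [-0.065, -0.998, -0.0], [-0.0, 0.0, -1.0]]
contact_force: [-1.3, 0.4, 0.1]
opening: 12.5
grip_force: 0.7
```

>>> {"op": "servo_tool", "data": {"plan": [{"dx": 1, "dy": 0, "dz": 0, "twist": 0, "gripper": 15}, {"dx": 2, "dy": 0, "dz": 0, "twist": 0, "gripper": 15}]}}

```text
t: 7.05
tool_pos: [590.3, -15.4, 30.3]
ee_rot: [[0.998, -0.065, -0.0], [-0.065, -0.998, -0.0], [-0.0, 0.0, -1.0]]
contact_force: [-1.1, 0.5, -0.2]
opening: 12.8
grip_force: 0.7
```

>>> {"op": "servo_tool", "data": {"plan": [{"dx": 1, "dy": 0, "dz": 0, "twist": 0, "gripper": 15}, {"dx": 2, "dy": 0, "dz": 0, "twist": 0, "gripper": 15}]}}

```text
t: 7.25
tool_pos: [592.3, -15.6, 30.3]
ee_rot: [[0.998, -0.065, -0.0], [-0.065, -0.998, -0.0], [0.0, 0.0, -1.0]]
contact_force: [-1.7, -0.2, 0.5]
opening: 12.5
grip_force: 0.7
```

>>> {"op": "servo_tool", "data": {"plan": [{"dx": 1, "dy": 0, "dz": 0, "twist": 0, "gripper": 15}, {"dx": 2, "dy": 0, "dz": 0, "twist": 0, "gripper": 15}]}}

```text
t: 7.45
tool_pos: [594.3, -15.7, 30.3]
ee_rot: [[0.998, -0.065, 0.0], [-0.065, -0.998, -0.0], [0.0, 0.0, -1.0]]
contact_force: [-0.7, -0.4, -0.1]
opening: 12.7
grip_force: 0.7
```

>>> {"op": "servo_tool", "data": {"plan": [{"dx": 1, "dy": 0, "dz": 0, "twist": 0, "gripper": 15}, {"dx": 2, "dy": 0, "dz": 0, "twist": 0, "gripper": 15}]}}

```text
t: 7.65
tool_pos: [596.4, -15.8, 30.3]
ee_rot: [[0.998, -0.065, 0.0], [-0.065, -0.998, -0.0], [0.0, 0.0, -1.0]]
contact_force: [-1.2, 0.3, 0.7]
opening: 13.0
grip_force: 0.7
```

>>> {"op": "servo_tool", "data": {"plan": [{"dx": 1, "dy": 0, "dz": 0, "twist": 0, "gripper": 15}, {"dx": 2, "dy": 0, "dz": 0, "twist": 0, "gripper": 15}]}}

```text
t: 7.85
tool_pos: [598.3, -15.9, 30.3]
ee_rot: [[0.998, -0.065, -0.0], [-0.065, -0.998, -0.0], [-0.0, 0.0, -1.0]]
contact_force: [-1.8, 0.4, 0.4]
opening: 12.8
grip_force: 0.8
```

>>> {"op": "servo_tool", "data": {"plan": [{"dx": 1, "dy": 0, "dz": 0, "twist": 0, "gripper": 15}, {"dx": 2, "dy": 0, "dz": 0, "twist": 0, "gripper": 15}]}}

```text
t: 8.05
tool_pos: [599.7, -16.0, 30.3]
ee_rot: [[0.998, -0.065, -0.001], [-0.065, -0.998, 0.0], [-0.001, 0.0, -1.0]]
contact_force: [-5.0, 1.1, 3.7]
opening: 12.8
grip_force: 2.6
```

Force rose to 5 N with the tool tending to stop. That's foot contact. I check the corner height and scale position before backing off.

```bash
python3 - <<'E'
from h import *
p=cams.camera("side"); w=cloud(p);X,Y,Z=w[...,0],w[...,1],w[...,2]
m=(Z>50)&(Z<72)&(X>600)&(X<850)&(Y>-260)&(Y<30)&(p["img"].max(-1)>100)
m=cv2.morphologyEx(m.astype(np.uint8),cv2.MORPH_OPEN,np.ones((3,3)))>0
A=np.c_[X[m],Y[m],np.ones(m.sum())]; c=np.linalg.lstsq(A,Z[m],rcond=None)[0]; print("corner z",c@[668,-20,1],"tilt",c[:2])
r=cv2.minAreaRect(w[m][:,:2].astype(np.float32)); print("pan",r)
s=bot.sense(); print(np.round(s["contact_force"],1),s["tool_pos"])
q=cams.camera("wrist"); a,b=None,None
cv2.imwrite("pics/w4.png",cv2.resize(q["img"],(640,400))[...,::-1])
E
```

```text
corner z 59.04188437654996 tilt [0.00554902 0.00998184]
pan ((730.7900390625, -110.11094665527344), (197.4853057861328, 166.5130157470703), 85.6038589477539)
[-4.1  1.4  2.7] [599.858119   -16.01775321  30.2861222 ]
```

View pics/w4.png

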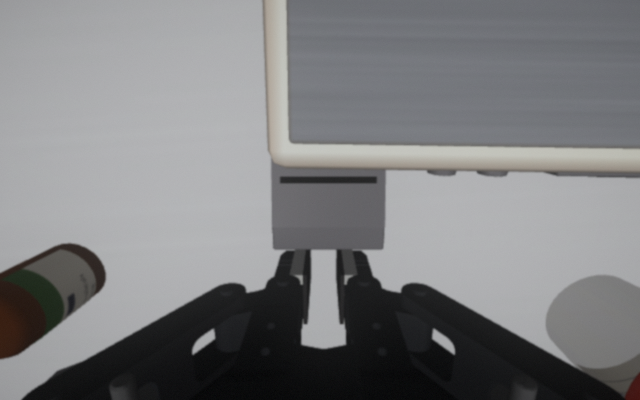

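The view shows the wedge seated under the corner: its left edge at (272,205) matches the housing corner at (270,160). The scale hasn't moved (corner z 59.0, same pan centre). I retreat, rise, and go above the foot with the fingers shut.

>>> {"op": "servo_tool", "data": {"plan": [{"dx": -5, "dy": 0, "dz": 0, "twist": 0, "gripper": 15}, {"dx": -15, "dy": 0, "dz": 0, "twist": 0, "gripper": 15}, {"dx": -30, "dy": 0, "dz": 0, "twist": 0, "gripper": 0}, {"dx": -30, "dy": 0, "dz": -45, "twist": 0, "gripper": 0}, {"dx": -30, "dy": 0, "dz": -90, "twist": 0, "gripper": 0}, {"dx": -5, "dy": 1, "dz": -90, "twist": 0, "gripper": 0}, {"dx": 30, "dy": 4, "dz": -90, "twist": 0, "gripper": 0}, {"dx": 70, "dy": 6, "dz": -90, "twist": 0, "gripper": 0}, {"dx": 70, "dy": 6, "dz": -75, "twist": 0, "gripper": 0}, {"dx": 70, "dy": 6, "dz": -68, "twist": 0, "gripper": 0}, {"dx": 70, "dy": 6, "dz": -68, "twist": 0, "gripper": 0}, {"dx": 70, "dy": 6, "dz": -68, "twist": 0, "gripper": 0}]}}

```text
t: 9.35
tool_pos: [668.7, -26.4, 98.1]
ee_rot: [[0.998, -0.065, -0.001], [-0.065, -0.998, 0.0], [-0.001, -0.0, -1.0]]
contact_force: [-0.4, -0.2, 0.3]
opening: -0.2
grip_force: 0.0
```

```bash
python3 - <<'E'
from h import *
plan([672,-25,84],-3.7)
p=cams.camera("side"); wedgefit(p,xmin=560,xmax=652)
E
```

```text
t 9.35 pos [668.7 -26.4  98.1] head -3.7 F [-0.4 -0.2  0.3] open -0.2 q6 1.48
shift [ 3.2 -1.6 14.1] twist opts [ -0. 180.]
327 [630.6 -23.7] [49.  37.6] 86.2 [[610.0, -47.0], [648.0, -49.0], [651.0, -0.0], [613.0, 2.0]]
```

Wedge stayed put (thick end at x≈611). Now the press, gently.

>>> {"op": "servo_tool", "data": {"plan": [{"dx": 2, "dy": 0, "dz": 5, "twist": 0, "gripper": 0}, {"dx": 2, "dy": 0, "dz": 10, "twist": 0, "gripper": 0}, {"dx": 2, "dy": 0, "dz": 12, "twist": 0, "gripper": 0}, {"dx": 2, "dy": 0, "dz": 13, "twist": 0, "gripper": 0}, {"dx": 2, "dy": 0, "dz": 13, "twist": 0, "gripper": 0}]}}

```text
t: 9.9
tool_pos: [671.6, -26.7, 85.1]
ee_rot: [[0.998, -0.065, -0.0], [-0.065, -0.998, -0.0], [-0.0, 0.0, -1.0]]
contact_force: [0.4, -0.4, -0.7]
opening: -0.3
grip_force: 0.0
```

>>> {"op": "servo_tool", "data": {"plan": [{"dx": 0, "dy": 0, "dz": 1, "twist": 0, "gripper": 0}, {"dx": 0, "dy": 0, "dz": 2, "twist": 0, "gripper": 0}]}}

```text
t: 10.1
tool_pos: [671.9, -26.7, 84.2]
ee_rot: [[0.998, -0.065, 0.001], [-0.065, -0.998, -0.0], [0.001, 0.0, -1.0]]
contact_force: [-3.7, 0.9, 9.8]
opening: 0.2
grip_force: 4.7
```

>>> {"op": "servo_tool", "data": {"plan": [{"dx": 0, "dy": 0, "dz": 0, "twist": 0, "gripper": 0}, {"dx": 0, "dy": 0, "dz": 0, "twist": 0, "gripper": 0}, {"dx": 0, "dy": 0, "dz": 0, "twist": 0, "gripper": 0}, {"dx": 0, "dy": 0, "dz": 0, "twist": 0, "gripper": 0}, {"dx": 0, "dy": 0, "dz": 0, "twist": 0, "gripper": 0}]}}

```text
t: 10.6
tool_pos: [671.9, -26.7, 84.3]
ee_rot: [[0.998, -0.065, 0.001], [-0.065, -0.998, -0.0], [0.001, 0.0, -1.0]]
contact_force: [-2.4, 0.8, 6.0]
opening: -0.3
grip_force: 2.7
```

>>> {"op": "servo_tool", "data": {"plan": [{"dx": 0, "dy": 0, "dz": 1, "twist": 0, "gripper": 0}, {"dx": 0, "dy": 0, "dz": 2, "twist": 0, "gripper": 0}, {"dx": 0, "dy": 0, "dz": 2, "twist": 0, "gripper": 0}, {"dx": 0, "dy": 0, "dz": 2, "twist": 0, "gripper": 0}, {"dx": 0, "dy": 0, "dz": 2, "twist": 0, "gripper": 0}]}}

```text
t: 11.1
tool_pos: [671.9, -26.7, 84.0]
ee_rot: [[0.998, -0.065, 0.002], [-0.065, -0.998, -0.0], [0.002, 0.0, -1.0]]
contact_force: [-6.9, 0.7, 15.1]
opening: -0.2
grip_force: 7.6
```

>>> {"op": "servo_tool", "data": {"plan": [{"dx": 0, "dy": 0, "dz": -2, "twist": 0, "gripper": 0}, {"dx": 0, "dy": 0, "dz": -10, "twist": 0, "gripper": 0}, {"dx": 0, "dy": 0, "dz": -45, "twist": 0, "gripper": 0}, {"dx": -40, "dy": 0, "dz": -75, "twist": 0, "gripper": 0}, {"dx": -85, "dy": 0, "dz": -95, "twist": 0, "gripper": 0}, {"dx": -130, "dy": 0, "dz": -110, "twist": 0, "gripper": 0}, {"dx": -170, "dy": 0, "dz": -130, "twist": 0, "gripper": 0}, {"dx": -170, "dy": 0, "dz": -150, "twist": 0, "gripper": 0}, {"dx": -170, "dy": 0, "dz": -150, "twist": 0, "gripper": 0}, {"dx": -170, "dy": 0, "dz": -150, "twist": 0, "gripper": 0}]}}

```text
t: 12.1
tool_pos: [502.7, -15.8, 231.6]
ee_rot: [[0.998, -0.065, 0.002], [-0.065, -0.998, -0.0], [0.002, 0.0, -1.0]]
contact_force: [-0.3, 0.0, 0.8]
opening: -0.2
grip_force: 0.0
```

```bash
python3 - <<'E'
from h import *
p=cams.camera("side"); w=cloud(p);X,Y,Z=w[...,0],w[...,1],w[...,2]
m=(Z>50)&(Z<72)&(X>600)&(X<850)&(Y>-260)&(Y<30)&(p["img"].max(-1)>100)
m=cv2.morphologyEx(m.astype(np.uint8),cv2.MORPH_OPEN,np.ones((3,3)))>0
A=np.c_[X[m],Y[m],np.ones(m.sum())]; c=np.linalg.lstsq(A,Z[m],rcond=None)[0]; print("corner z",c@[668,-20,1],"tilt",c[:2])
print("pan",cv2.minAreaRect(w[m][:,:2].astype(np.float32)))
wedgefit(p,xmin=560,xmax=652)
s=bot.sense(); q=cams.camera("wrist"); wedgefit(q,s,xmin=560,xmax=640); plan([500,-15,230],-3.7)
a=cv2.resize(p["img"][180:300,260:460],(480,288)); b=cv2.resize(q["img"],(480,300))
cv2.imwrite("pics/end.png",np.vstack([a,b])[...,::-1])
E
```

```text
corner z 59.0992853194531 tilt [0.00521334 0.0106527 ]
pan ((731.0752563476562, -109.78096008300781), (197.48287963867188, 166.47897338867188), 85.35847473144531)
339 [632.  -23.5] [50.4 39.1] 84.3 [[610.0, -47.0], [649.0, -50.0], [654.0, -0.0], [615.0, 4.0]]
1732 [625.9 -18.2] [51.3 30.4] 86.8 [[609.0, -43.0], [640.0, -45.0], [643.0, 7.0], [612.0, 8.0]]
t 12.2 pos [502.3 -15.7 230.2] head -3.7 F [-0.7  0.2 -0.1] open 0.5 q6 1.45
shift [-2.3 -0.6  0.2] twist opts [ -0. 180.]
```

View pics/end.png

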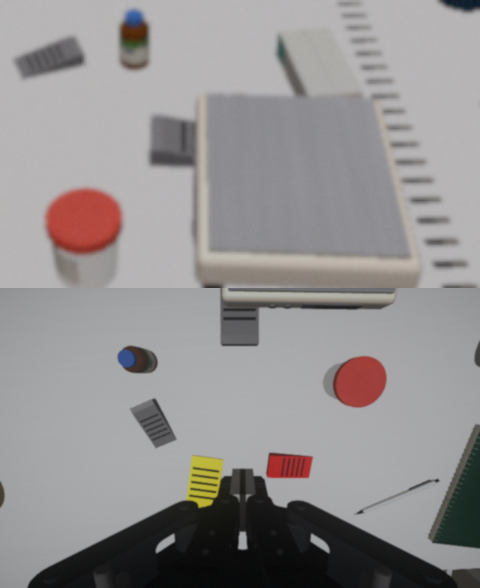

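The wedge sits flat under the corner, at (172,140) in the upper crop and (240,325) in the lower. The scale is level and unmoved, the 15 N press held, and the arm is clear. Handing in.

```bash
python3 -c "
from rig import job
print(job.hand_in())"
```

```text
the job is handed in; nothing more can be done
None
```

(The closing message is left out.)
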